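# Refit the sight window of a syrup strainer

## Task

Put the stepped sight glass, wide flange down, into the round cell on top of the syrup strainer, then set the hexagonal retaining ring over it and screw it clockwise until it clamps the glass snugly. Do not overtighten or force it, as the glass cracks; leave the sugar cakes where they are and let go of everything.

Things in the scene. Friction and masses are not known exactly. Their poses are not given: they have to be found in the camera images.
- housing: the syrup strainer, fixed: squat steel drum 120 mm wide, 41 mm high, with a pipe stub along its own +x (ends 103 mm from the axis, 54 mm wide) and on top the window cell, a round collar 92 mm wide up to 71 mm above the bench. Origin on its axis at bench level, z up
- cell (a point): the centre of the cell's mouth, on its axis, level with the rim (71 mm above the bench). The mouth is 55 mm wide and has three slots for the ring's lugs. Axes as the housing's, z up
- slot (a point): at the rim in the middle of one slot (31 mm from the axis, at own angle 0, +x); the others are at 120 and 240 degrees. Each is 34 degrees wide and reaches out to radius 35 mm. Clockwise of it (from above) is a ledge 78 degrees long whose underside is a ramp coming down clockwise (a quarter-turn thread); counter-clockwise is a solid stop
- seat (a point): on the cell's axis, 17 mm below the rim: the top of the bore, 51 mm wide, that locates the glass's flange. The springy gasket it rests on lies 5 to 8.6 mm below this point: how deep differs each time and is hard to see
- glass_centre (a point): the sight glass, clear, 0.1 kg, 42 mm tall, standing on its flange: flange 48 mm in diameter, 10 mm thick, at the bottom (lower edge chamfered 1.5 mm); above it a stem 30 mm in diameter, 32 mm tall, to grip. Point on its axis 21 mm above its underside, z up. Seated, this point is 1 to 4.6 mm below the rim and the stem stands 16.4 to 20 mm out of the rim
- ring_centre (a point): the retaining ring, steel, 0.22 kg, 47 mm tall, standing lugs down. Upper 28 mm: hexagon 56 mm across flats, the grip (flats face own angles 0, 60, 120.. degrees); lower 19 mm: round neck 54 mm wide; a 36 mm hole passes over the glass's stem. Point on its axis 23.5 mm above its underside, z up. Resting on the seated glass, this point is 7.9 to 11.5 mm above the rim
- ring_lug (a point): the middle of one of the ring's three lugs, at own angle 0 (29 mm from the axis); the others are at 120 and 240 degrees. Lugs are 9 mm wide, 5 mm thick, their tops 7 mm above the ring's underside, and reach out to radius 33 mm, so only over the slots do they go in; the ring then rests on the glass's flange
- ring_foot (a point): centre of the ring's underside. Turned clockwise from the slots the ring is free at first; after 0.4 to 1.1 rad (it depends on the gasket) the ramps bind, draw the ring down about 1 mm and clamp the glass, about 150 N more per radian; resistance to turning is about 0.02 N m per N. Snug is 10 to 22 N; above 26 N the glass cracks. It holds by friction when let go. Hard stop at 1.5 rad
- sugar0 (a point): a loose round brown sugar cake, 48 mm wide, 24 mm tall, 60 g; point at its centre
- sugar1 (a point): another, the same
- sugar2 (a point): another, the same
Things that resemble listed ones, but are neither listed nor needed, are in the scene too. Leave any red look-alike of the part that bears glass_centre alone. Leave any yellow look-alike of the part that bears ring_centre alone.

How it is judged:
By the outcome, as a careful person would: the job done as asked, in the order asked, and still so for the second after the job is handed in, with the robot touching nothing.
It also fails if it takes over 72 s, if anything falls off the work surface, if the arm or the gripper's body presses on something with over 40 N, if the wrist force passes 120 N, or if a joint passes its speed limit or range.

## Robot

A 7-joint arm with a two-finger parallel gripper is mounted at the origin on the work surface. World frame = base frame: x ahead of the robot, y to its left, z up, the work surface at z = 0. Lengths are in m, angles in rad, forces in N, time in s.
With the tool pointing down it reaches from about 0.425 to 0.875 m from the base axis. Payload 8.4 kg.
Tool frame: the origin (TCP) lies at the very end of the fingers, on their centre line; the grasp point (between the pads) lies 19 mm behind it; z points along the fingers, y is the direction in which the jaws open and shut (so a half turn about z gives the same grasp; the last joint's range is limited). The gripper opens to 87 mm and grips with 3 to 60 N. Pads are 19 mm wide; open, the fingers measure 117 mm over their backs; the gripper's body (75 mm by 190 mm) begins 51 mm behind the grasp point.
Start: joints at [1.157, 0.333, 0.04, 1.465, -0.013, 1.343, -0.059], TCP at [0.201, -0.618, 0.223] pointing down, gripper open.
Joint ranges: [-2.58, 2.58], [-0.38, 2.09], [-1.3, 1.39], [0.25, 2.4], [-1.5, 4.64], [0.08, 2.09], [-2.65, 2.65]. Speed limits (rad/s): [2.22, 2.22, 2.79, 2.79, 3.14, 3.14, 3.14].

## Interface

Orientations are given as a rotation vector (axis times angle).
In Python, from plant import readout, grab_frame, job gives the robot as it stands. The module is installed in compiled form; this text tells all that it offers.
- The arm moves only by the tool drive_tool, never from a script. Its argument "plan" is one flat list of numbers, 5 for each row, row after row: the opening, from -1 (shut) to 1 (fully open), so that 0 is half open, then the shift along the tool's x, y, z in units of 5 cm (1.0 is 5 cm), then the turn about the tool's z in units of 0.12 rad (1.0 is 0.12 rad). In form: [jaw, dx, dy, dz, twist, jaw, dx, dy, dz, twist, ...]. A call has exactly 8 rows; each row shifts and turns the commanded pose from where the row before left it, along the tool's axes as they then stand; what a row does not reach is not made up. A row lasts 1/8 s, in which the tool goes at most 62.5 mm and 10.7 degrees, less where a joint would pass 70% of its speed; a pose out of reach is approached as far as the arm can. A call with a number of a shift or a turn outside -1 to 1 is refused whole. A call with a gripper value outside its range is refused whole. The fingers move at their own pace and stop on an object; "squeeze" is the grip in N (left out, the last holds). Time passes only in rows, so rows that do not move let the fingers close, or fill a call up. It gives the time, the measured TCP pose, the force and the opening at its end, in the units of the state.
- readout.get_obs(): the state, without advancing time (a new reading comes with each control period).
- grab_frame(name): name is "scene" or "top"; returns a dict with "img" (400x640x3 uint8, red, green, blue), "range_z" (400x640 float32, m along the optical axis (not along the pixel's ray), 0 where there is no reading), "intrinsics" (3x3 intrinsics, pixels), "k1" (the pictures are not rectified: a ray, as slopes to the right and down, at radius r is drawn at 1 + k1 r^2 times it, then the intrinsics apply), "R" (3x3) and "t" (3): a world point X has camera coordinates R X + t. Camera axes: x right, y down, z forward; pixel columns grow to the right and rows downward; lengths in m; the calibration is good to about 2 mm. A picture is of the moment at which its call begins.
- job.sign_off(): hands the job in, once; it reports no verdict.
The state is a dict: "time_s": time; "q": joint angles; "dq": joint speeds; "effort": joint torques, N m; "ee_pos": TCP position; "eef_rot": TCP orientation; "ft_force": force on the tool from outside, world axes, zero at the start; "moment": the same for the moment, N m; "finger_gap": opening from 0.0 (shut) to 1.0 (fully open).
Only numpy, scipy, OpenCV 4.12 (cv2) and the standard library are available. Lean on these libraries where they do the work, as an engineer would, in place of code of your own. Each camera call takes 0.05 s, during which the arm holds its last target.

## Working session

There is one attempt and no reset: what is moved stays moved. The work goes in short steps, Python scripts to look and compute and a tool call to move; the robot and the scene stay as the last step left them, time stands still between calls to the robot, and variables do not carry over. Pictures are saved under pics/ and viewed, and the job is handed in when it is done.

Besides the shell and the picture viewer there is one more tool, called after "Request:" by a JSON object that holds its "op" and its "data", one argument or row to a line. drive_tool: Moves the arm, as the interface text tells. Shifts and turns lie within -1 to 1; 1 stands for 5 cm of shift or 0.12 rad of turn. Its arguments: {"type":"object","properties":{"plan":{"type":"array","items":{"type":"number","minimum":-1,"maximum":1}},"squeeze":{"type":"number"}},"required":["plan"]}

```bash
mkdir -p pics; ls; cat > h.py <<'E'
import numpy as np, cv2
from plant import readout, grab_frame, job
def snap(n,f):
    d=grab_frame(n); cv2.imwrite(f"pics/{f}.png",d["img"][:,:,::-1]); np.savez(f"pics/{f}.npz",**d); return d
def cloud(d):
    K=np.array(d["intrinsics"]);k1=float(d["k1"]);z=d["range_z"]
    h,w=z.shape;v,u=np.mgrid[:h,:w]
    xd=(u-K[0,2])/K[0,0];yd=(v-K[1,2])/K[1,1]
    x,y=xd.copy(),yd.copy()
    for _ in range(20):
        s=1+k1*(x*x+y*y);x=xd/s;y=yd/s
    P=np.stack([x*z,y*z,z],-1)
    W=(P-np.array(d["t"]))@np.array(d["R"])
    W[z==0]=np.nan
    return W
def proj(d,X):
    K=np.array(d["intrinsics"]);c=np.atleast_2d(X)@np.array(d["R"]).T+d["t"]
    x=c[:,0]/c[:,2];y=c[:,1]/c[:,2];s=1+float(d["k1"])*(x*x+y*y)
    return np.stack([K[0,0]*x*s+K[0,2],K[1,1]*y*s+K[1,2]],-1)
def ray(d,u,v,zp):
    K=np.array(d["intrinsics"]);k1=float(d["k1"])
    xd=(u-K[0,2])/K[0,0];yd=(v-K[1,2])/K[1,1];x,y=xd,yd
    for _ in range(30):
        s=1+k1*(x*x+y*y);x=xd/s;y=yd/s
    R=np.array(d["R"]);r=R.T@np.array([x,y,1]);o=-R.T@np.array(d["t"])
    return o+r*(zp-o[2])/r[2]
E
python3 - <<'E'
from h import *
print(readout.get_obs())
for n in("scene","top"):
    d=snap(n,n+"0");print(n,d["intrinsics"],d["k1"],d["R"],d["t"], (-np.array(d["R"]).T@d["t"]))
E
```

```text
pics
{'time_s': 0.0, 'q': array([ 1.15680545,  0.33393217,  0.03982978,  1.46627303, -0.01342631,
        1.34329776, -0.05851629]), 'dq': array([ 0.00036869,  0.00060186, -0.00042271, -0.00095192,  0.0005704 ,
        0.00058079,  0.00089354]), 'effort': array([ 8.88170252e-04, -6.56363082e+01,  1.33534681e+00, -4.03805745e+01,
       -5.95513056e-02,  4.46944381e-02,  9.54914458e-05]), 'ee_pos': array([ 0.20111177, -0.617608  ,  0.22164405]), 'eef_rot': array([-3.10116670e+00, -4.92183882e-01,  5.16763047e-04]), 'ft_force': array([ 0.1947871 ,  0.4051402 , -0.12272936]), 'moment': array([-0.00845253,  0.00646551,  0.01207277]), 'finger_gap': 0.9998690050454861}
scene [[493.6461992    0.         323.13825979]
 [  0.         493.6461992  197.75993135]
 [  0.           0.           1.        ]] -0.13488904529552842 [[-0.86797147  0.49639018 -0.01491006]
 [ 0.3395257   0.57123775 -0.74726818]
 [-0.3624194  -0.65366981 -0.66435529]] [ 0.50817495 -0.11793084  1.4038458 ] [0.98990287 0.73276511 0.85210333]
top [[412.51361102   0.         320.97957804]
 [  0.         412.51361102 196.49294277]
 [  0.           0.           1.        ]] -0.052089676436909406 [[ 0.00929783 -0.99979338  0.01807634]
 [-0.98783595 -0.01198971 -0.15503674]
 [ 0.15522144 -0.01641496 -0.98774331]] [-0.04653373  0.55585139  0.83901019] [ 0.41929028 -0.0260873   0.91574526]
```

View pics/scene0.png

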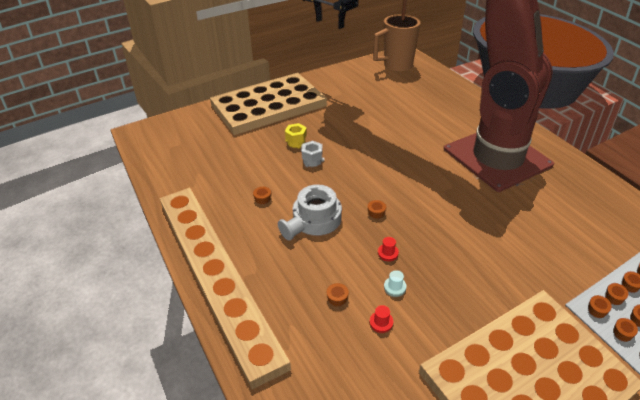

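View pics/top0.png

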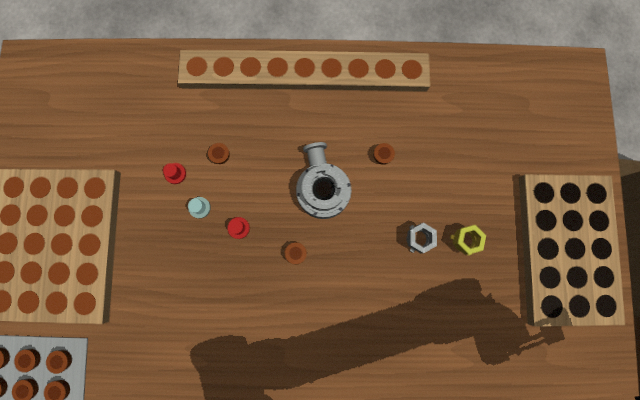

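The top view shows the housing at (323,188), the clear glass at (198,207), the steel ring at (424,238), the yellow one at (472,240) and the red ones at (174,173) and (238,228). Next I'll measure them.

```bash
python3 - <<'E'
from h import *
d=dict(np.load("pics/top0.npz"));W=cloud(d)
s=dict(np.load("pics/scene0.npz"));S=cloud(s)
def circ(p):
    A=np.c_[2*p,np.ones(len(p))];c=np.linalg.lstsq(A,(p**2).sum(1),rcond=None)[0];return c[:2],np.sqrt(c[2]+c[:2]@c[:2])
for name,(u,v,r) in dict(house=(323,188,40),glass=(198,207,22),ring=(424,238,24),yel=(472,240,24),red1=(238,228,20),red2=(174,173,20)).items():
    P=W[v-r:v+r,u-r:u+r].reshape(-1,3);P=P[np.isfinite(P).all(1)]
    P=P[P[:,2]>0.006]
    h,e=np.histogram(P[:,2],bins=np.arange(0.0,0.09,0.004));print(name,len(P),P.mean(0).round(4),list(zip(e.round(3),h)))
    c0=P[:,:2].mean(0)
    Q=S.reshape(-1,3);Q=Q[np.isfinite(Q).all(1)];Q=Q[(np.hypot(*(Q[:,:2]-c0).T)<0.045)&(Q[:,2]>.006)]
    zt=np.percentile(P[:,2],97);T=P[abs(P[:,2]-zt)<.004]
    print(' top',zt,len(T),(T[:,:2].max(0)+T[:,:2].min(0))/2,T[:,:2].max(0)-T[:,:2].min(0))
    if len(Q):
        zt=np.percentile(Q[:,2],97);T=Q[abs(Q[:,2]-zt)<.004];print(' scene top',zt,len(T),(T[:,:2].max(0)+T[:,:2].min(0))/2,T[:,:2].max(0)-T[:,:2].min(0))
def crop(f,u,v,r,k,o):
    im=cv2.imread(f)[v-r:v+r,u-r:u+r];cv2.imwrite(o,cv2.resize(im,None,fx=k,fy=k,interpolation=cv2.INTER_CUBIC))
a=[]
im=cv2.imread("pics/top0.png")
for u,v in((323,188),(198,207),(424,238)):
    a.append(cv2.resize(im[v-35:v+35,u-35:u+35],(260,260),interpolation=cv2.INTER_CUBIC))
im=cv2.imread("pics/scene0.png");b=[]
for u,v in((318,210),(396,284),(312,154)):
    b.append(cv2.resize(im[v-35:v+35,u-35:u+35],(260,260),interpolation=cv2.INTER_CUBIC))
cv2.imwrite("pics/c0.png",np.vstack([np.hstack(a),np.hstack(b)]))
E
```

```text
house 2705 [ 0.5768 -0.042   0.0515] [(np.float64(0.0), np.int64(0)), (np.float64(0.004), np.int64(6)), (np.float64(0.008), np.int64(10)), (np.float64(0.012), np.int64(10)), (np.float64(0.016), np.int64(9)), (np.float64(0.02), np.int64(13)), (np.float64(0.024), np.int64(29)), (np.float64(0.028), np.int64(51)), (np.float64(0.032), np.int64(157)), (np.float64(0.036), np.int64(557)), (np.float64(0.04), np.int64(298)), (np.float64(0.044), np.int64(362)), (np.float64(0.048), np.int64(92)), (np.float64(0.052), np.int64(138)), (np.float64(0.056), np.int64(25)), (np.float64(0.06), np.int64(26)), (np.float64(0.064), np.int64(30)), (np.float64(0.068), np.int64(650)), (np.float64(0.072), np.int64(242)), (np.float64(0.076), np.int64(0)), (np.float64(0.08), np.int64(0)), (np.float64(0.084), np.int64(0))]
 top 0.07290537175113528 844 [ 0.57352934 -0.04420664] [0.09156032 0.09168016]
 scene top 0.07381329750758708 362 [ 0.57641476 -0.04274497] [0.08772757 0.0860355 ]
glass 372 [0.5328 0.2251 0.0256] [(np.float64(0.0), np.int64(0)), (np.float64(0.004), np.int64(25)), (np.float64(0.008), np.int64(126
[... 3909 characters left out ...]
loat64(0.024), np.int64(11)), (np.float64(0.028), np.int64(7)), (np.float64(0.032), np.int64(11)), (np.float64(0.036), np.int64(24)), (np.float64(0.04), np.int64(123)), (np.float64(0.044), np.int64(7)), (np.float64(0.048), np.int64(0)), (np.float64(0.052), np.int64(0)), (np.float64(0.056), np.int64(0)), (np.float64(0.06), np.int64(0)), (np.float64(0.064), np.int64(0)), (np.float64(0.068), np.int64(0)), (np.float64(0.072), np.int64(0)), (np.float64(0.076), np.int64(0)), (np.float64(0.08), np.int64(0)), (np.float64(0.084), np.int64(0))]
 top 0.04373088134091386 137 [0.61173215 0.28848523] [0.02967937 0.02772343]
 scene top 0.04441759100042051 144 [0.61522827 0.28749616] [0.02961769 0.02999482]
```

View pics/c0.png

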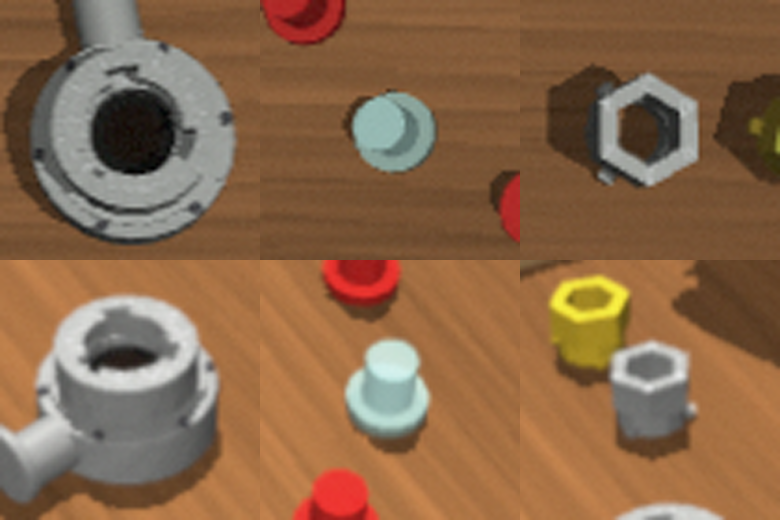

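The glass top and ring top came out at plausible heights. The crops show ring lugs at about 30° and 150° in world angle, and the pipe at about +11°. The two cameras differ by up to 5 mm, so I'll refine by fitting silhouettes.

```bash
cat > fit.py <<'E'
from h import *
from scipy.optimize import minimize
def cyl(r0,z0,z1,n=48):
    a=np.arange(n)*2*np.pi/n;c=np.c_[r0*np.cos(a),r0*np.sin(a)]
    return np.vstack([np.c_[c,np.full(n,z0)],np.c_[c,np.full(n,z1)]])
def hexa(z0,z1):
    a=np.pi/6+np.arange(6)*np.pi/3;r=.028/np.cos(np.pi/6);c=np.c_[r*np.cos(a),r*np.sin(a)]
    return np.vstack([np.c_[c,np.full(6,z0)],np.c_[c,np.full(6,z1)]])
def lug(k):
    a=k*2*np.pi/3;R=np.array([[np.cos(a),-np.sin(a)],[np.sin(a),np.cos(a)]])
    p=np.array([[x,y] for x in(.025,.033) for y in(-.0045,.0045)])@R.T
    return np.vstack([np.c_[p,np.full(4,.002)],np.c_[p,np.full(4,.007)]])
def pipe():
    a=np.arange(24)*2*np.pi/24
    return np.vstack([np.c_[np.full(24,x),.027*np.cos(a),.0+.0275+.027*np.sin(a)] for x in(.0,.103)])
MODELS=dict(glass=[cyl(.024,0,.01),cyl(.015,.01,.042)],ring=[cyl(.027,0,.019),hexa(.019,.047)]+[lug(k) for k in range(3)],
  house=[cyl(.06,0,.041),cyl(.046,.041,.071)])
def render(d,parts,x,y,yaw,u0,v0,n,ss=4,z=0):
    m=np.zeros((n*ss,n*ss),np.uint8);c,s=np.cos(yaw),np.sin(yaw)
    for p in parts:
        q=np.c_[p[:,0]*c-p[:,1]*s+x,p[:,0]*s+p[:,1]*c+y,p[:,2]+z]
        uv=(proj(d,q)-[u0,v0]+.5)*ss-.5
        cv2.fillConvexPoly(m,cv2.convexHull(np.round(uv*16).astype(np.int32)),255,shift=4)
    return cv2.resize(m,(n,n),interpolation=cv2.INTER_AREA)/255.
E
cat > run1.py <<'E'
from fit import *
D={n:dict(np.load(f"pics/{n}0.npz")) for n in("top","scene")}
def mask(img,kind):
    hsv=cv2.cvtColor(img,cv2.COLOR_RGB2HSV);f=img.astype(int)
    if kind=="glass": m=(f[...,1]>f[...,0]+8)
    else: m=(hsv[...,1]<40)&(hsv[...,2]>35)
    return m.astype(float)
for name,c0,pts in(("glass",(.536,.228),dict(top=(198,207),scene=(396,284))),("ring",(.471,-.2575),dict(top=(424,238),scene=(312,154))),("house",(.575,-.043),dict(top=(323,188),scene=(318,210)))):
  for cam in("top","scene"):
    d=D[cam];u,v=pts[cam];n=64 if name!="house" else 84;u0,v0=u-n//2,v-n//2
    M=mask(d["img"],name)[v0:v0+n,u0:u0+n]
    # largest blob
    k,l,st,_=cv2.connectedComponentsWithStats((M>.5).astype(np.uint8));M=(l==1+st[1:,4].argmax()).astype(float)
    if name=="house":
        M=cv2.morphologyEx(M,cv2.MORPH_CLOSE,np.ones((9,9)))
    best=None
    for yaw0 in ([0] if name=="glass" else [np.radians(30)] if name=="ring" else [np.radians(11)]):
        parts=MODELS[name]+([pipe()] if name=="house" else [])
        def f(p):
            R=render(d,parts,p[0]/1e3,p[1]/1e3,yaw0 if name=="glass" else p[2]/50,u0,v0,n)
            if name=="ring": 
                R=R.copy()
            w=1
            return (abs(R-M)*w).sum()
        r=minimize(f,[c0[0]*1e3,c0[1]*1e3,yaw0*50],method="Nelder-Mead",options=dict(initial_simplex=np.array([c0[0]*1e3,c0[1]*1e3,yaw0*50])+np.array([[0,0,0],[5,0,0],[0,5,0],[0,0,8]]),xatol=.05,fatol=.05))
        R=render(d,parts,r.x[0]/1e3,r.x[1]/1e3,r.x[2]/50,u0,v0,n)
        print(name,cam,"mask",M.sum(),"model",R.sum(),"err",r.fun.round(1),r.x[:2].round(2),np.degrees(r.x[2]/50).round(2))
        o=np.dstack([M*255,d["img"][v0:v0+n,u0:u0+n,1],R*255]).astype(np.uint8)
        cv2.imwrite(f"pics/o_{name}_{cam}.png",cv2.resize(o,(256,256),interpolation=cv2.INTER_NEAREST))
rows=[np.hstack([cv2.imread(f"pics/o_{n}_{c}.png") for n in("glass","ring","house")]) for c in("top","scene")]
cv2.imwrite("pics/o1.png",np.vstack(rows))
E
python3 run1.py
```

```text
glass top mask 362.0 model 403.52941176470586 err 41.5 [535.34 230.09] 0.05
glass scene mask 405.0 model 464.1411764705882 err 58.4 [537.24 226.66] 4.14
ring top mask 553.0 model 736.3411764705882 err 185.6 [ 470.89 -258.25] 29.23
ring scene mask 439.0 model 476.7803921568627 err 40.3 [ 473.06 -261.44] 31.13
house top mask 2358.0 model 2932.5686274509803 err 578.5 [573.88 -45.73] 11.7
house scene mask 2304.0 model 2455.992156862745 err 193.7 [575.96 -49.68] 12.13
```

View pics/o1.png

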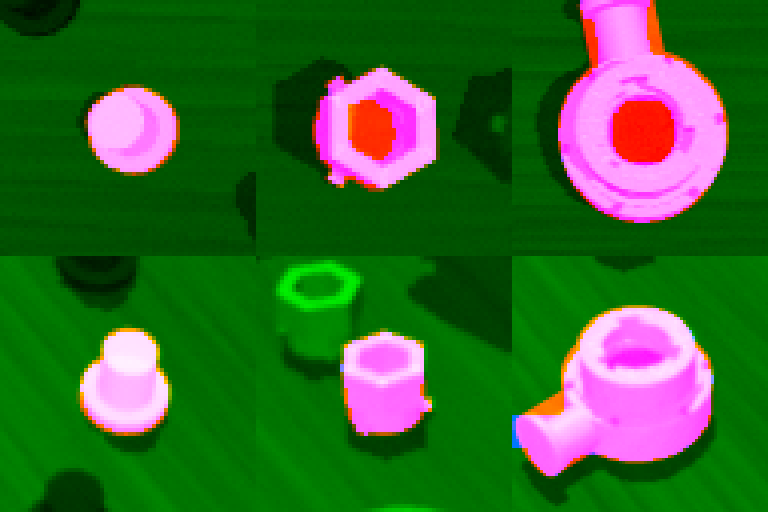

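Both fits agree apart from a constant camera offset of about (2,-3.5) mm. I'll use the mean and correct it by contact. Now the glass.

```bash
cat > pl.py <<'E'
from h import *
from scipy.spatial.transform import Rotation as Ro
def state(show=True):
    o=readout.get_obs();R=Ro.from_rotvec(o["eef_rot"]).as_matrix()
    psi=np.arctan2(R[1,0],R[0,0])
    if show: print("t",round(o["time_s"],2),"p",(o["ee_pos"]*1e3).round(1),"jawdeg",round(np.degrees(psi)-90,2),"tilt",(R[:2,2]).round(4),"F",o["ft_force"].round(2),"M",o["moment"].round(3),"gap",round(o["finger_gap"]*87,2),"q",o["q"].round(2))
    return o["ee_pos"],psi,o
def plan(tgt,jaw_deg,nrows,jaw,polar=True,p=None,psi=None):
    p0,s0,_=state()
    p0=p0 if p is None else np.array(p)
    s1=np.radians(jaw_deg+90);tgt=np.array(tgt)
    ds=s1-s0
    r0,a0=np.hypot(*p0[:2]),np.arctan2(p0[1],p0[0]);r1,a1=np.hypot(*tgt[:2]),np.arctan2(tgt[1],tgt[0])
    cur=p0.copy();s=s0;out=[]
    for i in range(nrows):
        f=(i+1)/nrows
        if polar: r=r0+(r1-r0)*f;a=a0+(a1-a0)*f;xy=np.array([r*np.cos(a),r*np.sin(a)])
        else: xy=p0[:2]+(tgt[:2]-p0[:2])*f
        w=np.r_[xy,p0[2]+(tgt[2]-p0[2])*f]-cur
        c,sn=np.cos(s),np.sin(s)
        row=[jaw,round((w[0]*c+w[1]*sn)/.05,3),round((w[0]*sn-w[1]*c)/.05,3),round(-w[2]/.05,3),round(-ds/nrows/.12,3)]
        # accumulate as executed
        cur=cur+np.array([row[1]*.05*c+row[2]*.05*sn,row[1]*.05*sn-row[2]*.05*c,-row[3]*.05]);s-=row[4]*.12
        out.append(row)
    for i in range(0,nrows,8): print([x for r in out[i:i+8] for x in r])
E
python3 - <<'E'
from pl import *
plan([.5363,.2284,.10],-40,24,0.4)
E
```

```text
t 0.1 p [ 201.1 -617.7  221.8] jawdeg -71.96 tilt [-0.0006  0.0013] F [ 0.43 -0.21  0.57] M [ 0.021 -0.024  0.01 ] gap 86.93 q [ 1.16  0.33  0.04  1.47 -0.01  1.34 -0.06]
[0.4, np.float64(0.893), np.float64(-0.086), np.float64(0.101), np.float64(-0.194), 0.4, np.float64(0.885), np.float64(-0.127), np.float64(0.102), np.float64(-0.194), 0.4, np.float64(0.874), np.float64(-0.167), np.float64(0.101), np.float64(-0.194), 0.4, np.float64(0.862), np.float64(-0.206), np.float64(0.102), np.float64(-0.194), 0.4, np.float64(0.847), np.float64(-0.245), np.float64(0.101), np.float64(-0.194), 0.4, np.float64(0.832), np.float64(-0.282), np.float64(0.102), np.float64(-0.194), 0.4, np.float64(0.814), np.float64(-0.319), np.float64(0.101), np.float64(-0.194), 0.4, np.float64(0.796), np.float64(-0.354), np.float64(0.102), np.float64(-0.194)]
[0.4, np.float64(0.774), np.float64(-0.389), np.float64(0.101), np.float64(-0.194), 0.4, np.float64(0.753), np.float64(-0.422), np.float64(0.102), np.float64(-0.194), 0.4, np.float64(0.729), np.float64(-0.455), np.float64(0.101), np.float64(-0.194), 0.4, np.float6
[... 362 characters left out ...]
p.float64(0.102), np.float64(-0.194)]
[0.4, np.float64(0.562), np.float64(-0.619), np.float64(0.101), np.float64(-0.194), 0.4, np.float64(0.53), np.float64(-0.642), np.float64(0.101), np.float64(-0.194), 0.4, np.float64(0.497), np.float64(-0.662), np.float64(0.102), np.float64(-0.194), 0.4, np.float64(0.465), np.float64(-0.682), np.float64(0.101), np.float64(-0.194), 0.4, np.float64(0.43), np.float64(-0.699), np.float64(0.102), np.float64(-0.194), 0.4, np.float64(0.396), np.float64(-0.714), np.float64(0.101), np.float64(-0.194), 0.4, np.float64(0.361), np.float64(-0.729), np.float64(0.102), np.float64(-0.194), 0.4, np.float64(0.325), np.float64(-0.741), np.float64(0.101), np.float64(-0.194)]
```

Request:
{"op": "drive_tool", "data": {
  "plan": [0.4,0.89,-0.09,0.05,-0.19,0.4,0.885,-0.13,0.05,-0.19,0.4,0.875,-0.17,0.05,-0.19,0.4,0.86,-0.21,0.05,-0.19,0.4,0.85,-0.245,0.05,-0.19,0.4,0.83,-0.28,0.05,-0.19,0.4,0.815,-0.32,0.05,-0.19,0.4,0.795,-0.355,0.05,-0.19]
}}

```text
time_s: 1.1
ee_pos: [0.4795, -0.4046, 0.202]
eef_rot: [-3.044, -0.774, 0.001]
ft_force: [-0.1, -0.1, -0.0]
finger_gap: 0.702
```

Request:
{"op": "drive_tool", "data": {
  "plan": [0.4,0.775,-0.39,0.1,-0.195,0.4,0.755,-0.42,0.1,-0.195,0.4,0.73,-0.455,0.1,-0.195,0.4,0.705,-0.485,0.1,-0.195,0.4,0.68,-0.515,0.1,-0.195,0.4,0.65,-0.545,0.1,-0.195,0.4,0.62,-0.57,0.1,-0.195,0.4,0.59,-0.595,0.1,-0.195]
}}

```text
time_s: 2.1
ee_pos: [0.5996, -0.0898, 0.162]
eef_rot: [-2.959, -1.055, 0.001]
ft_force: [0.2, -0.3, 0.3]
finger_gap: 0.698
```

```bash
sed -i 's/out.append(row)/out.append([float(x) for x in row])/' pl.py; python3 - <<'E'
from pl import *
plan([.5363,.2284,.08],-40,8,0.4)
E
```

```text
t 2.1 p [599.6 -89.8 162. ] jawdeg -50.74 tilt [-0.0007  0.0002] F [ 0.19 -0.26  0.3 ] M [-0.038 -0.067 -0.002] gap 60.76 q [ 0.37  0.31 -0.35  1.64  0.11  1.22 -0.9 ]
[0.4, 0.557, -0.623, 0.205, -0.195, 0.4, 0.525, -0.645, 0.205, -0.195, 0.4, 0.492, -0.664, 0.205, -0.195, 0.4, 0.46, -0.684, 0.205, -0.195, 0.4, 0.425, -0.7, 0.205, -0.195, 0.4, 0.391, -0.716, 0.205, -0.195, 0.4, 0.356, -0.729, 0.205, -0.195, 0.4, 0.321, -0.741, 0.204, -0.195]
```

Request:
{"op": "drive_tool", "data": {
  "plan": [0.4,0.557,-0.623,0.2,-0.195,0.4,0.525,-0.645,0.2,-0.195,0.4,0.492,-0.664,0.2,-0.195,0.4,0.46,-0.684,0.2,-0.195,0.4,0.425,-0.7,0.2,-0.195,0.4,0.391,-0.716,0.2,-0.195,0.4,0.356,-0.729,0.2,-0.195,0.4,0.321,-0.741,0.2,-0.195]
}}

```text
time_s: 3.1
ee_pos: [0.5359, 0.2282, 0.0819]
eef_rot: [-2.847, -1.327, 0.001]
ft_force: [-0.1, -0.4, 0.0]
finger_gap: 0.698
```

```bash
python3 - <<'E'
from pl import *
plan([.5363,.2284,.028],-40,4,0.4)
d=snap("top","t1");s=snap("scene","s1")
im=[cv2.resize(x["img"][v-50:v+50,u-65:u+65],(400,300))[:,:,::-1] for x,u,v in((d,198,200),(s,396,265))]
cv2.imwrite("pics/c1.png",np.hstack(im))
E
```

```text
t 3.1 p [535.9 228.2  81.9] jawdeg -40.02 tilt [-0.0005 -0.    ] F [-0.07 -0.42  0.01] M [-0.009 -0.054 -0.043] gap 60.76 q [-0.04  0.36 -0.53  1.77  0.21  1.06 -1.34]
[0.4, 0.002, 0.001, 0.27, -0.001, 0.4, 0.003, 0.001, 0.269, -0.001, 0.4, 0.002, 0.001, 0.27, -0.001, 0.4, 0.003, 0.001, 0.27, -0.001]
```

View pics/c1.png

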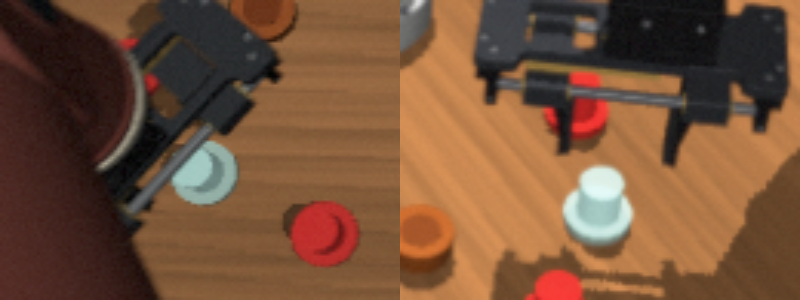

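The scene crop shows the open fingers straddling the glass, with the reds clear. Descending, then closing lightly.

Request:
{"op": "drive_tool", "data": {
  "plan": [0.4,0,0,0.27,0,0.4,0,0,0.27,0,0.4,0,0,0.27,0,0.4,0,0,0.27,0,-0.5,0,0,0,0,-0.5,0,0,0,0,-0.5,0,0,0,0,-0.5,0,0,0,0],
  "squeeze": 6
}}

```text
time_s: 4.2
ee_pos: [0.5369, 0.2273, 0.0291]
eef_rot: [-2.848, -1.326, -0.001]
ft_force: [0.7, -0.6, 2.0]
finger_gap: 0.339
```

```bash
python3 - <<'E'
from pl import *
state()
E
```

```text
t 4.2 p [536.9 227.3  29.1] jawdeg -40.06 tilt [0.0008 0.0004] F [ 0.71 -0.6   2.01] M [-0.122 -0.087  0.   ] gap 29.51 q [-0.06  0.43 -0.51  1.81  0.25  0.97 -1.37]
```

Request:
{"op": "drive_tool", "data": {
  "plan": [0.0,0,0,0,0,0.0,0,0,0,-1,0.0,0,0,0,-1,0.0,0,0,0,-1,0.0,0,0,0,-1,0.0,0,0,0,-1,0.0,0,0,0,-1,0.0,0,0,0,-1]
}}

```text
time_s: 5.2
ee_pos: [0.5367, 0.227, 0.0286]
eef_rot: [2.055, 2.376, 0.0]
ft_force: [0.5, 0.3, -0.1]
finger_gap: 0.501
```

Request:
{"op": "drive_tool", "data": {
  "plan": [0.0,0,0,0,-1,0.0,0,0,0,-1,0.0,0,0,0,-1,0.0,0,0,0,-1,0.0,0,0,0,-1,0.0,0,0,0,-1,-0.6,0,0,0,0,-0.6,0,0,0,0],
  "squeeze": 10
}}

```text
time_s: 6.2
ee_pos: [0.5367, 0.2271, 0.0287]
eef_rot: [1.096, 2.944, 0.0]
ft_force: [0.1, 0.3, -0.2]
finger_gap: 0.355
```

```bash
python3 - <<'E'
from pl import *
state()
E
```

```text
t 6.2 p [536.7 227.1  28.7] jawdeg 49.16 tilt [0.0002 0.0002] F [ 0.14  0.35 -0.23] M [ 0.085 -0.199  0.024] gap 30.87 q [ 0.18  0.51 -0.81  1.8   0.43  1.02  0.06]
```

Request:
{"op": "drive_tool", "data": {
  "plan": [-0.6,0,0,0,0,-0.6,0,0,0,0,-0.6,0,0,0,0,-0.6,0,0,-0.3,0,-0.6,0,0,-0.5,0,-0.6,0,0,-0.5,0,-0.6,0,0,-0.5,0,-0.6,0,0,-0.3,0]
}}

```text
time_s: 7.2
ee_pos: [0.537, 0.2274, 0.1357]
eef_rot: [1.091, 2.944, 0.002]
ft_force: [0.3, -0.1, -0.5]
finger_gap: 0.337
```

```bash
python3 - <<'E'
from pl import *
plan([.5753,-.0490,.135],20,10,-0.6)
E
```

```text
t 7.2 p [537.  227.4 135.7] jawdeg 49.32 tilt [0.0018 0.0005] F [ 0.26 -0.13 -0.46] M [ 0.039 -0.065  0.027] gap 29.33 q [ 0.24  0.39 -0.88  1.71  0.32  1.19  0.14]
[-0.6, -0.495, -0.274, 0.001, 0.426, -0.6, -0.496, -0.272, 0.002, 0.426, -0.6, -0.496, -0.271, 0.001, 0.426, -0.6, -0.496, -0.269, 0.001, 0.426, -0.6, -0.496, -0.268, 0.002, 0.426, -0.6, -0.497, -0.266, 0.001, 0.426, -0.6, -0.497, -0.265, 0.001, 0.426, -0.6, -0.496, -0.263, 0.002, 0.426]
[-0.6, -0.497, -0.262, 0.001, 0.426, -0.6, -0.497, -0.26, 0.001, 0.426]
```

Request:
{"op": "drive_tool", "data": {
  "plan": [-0.6,-0.495,-0.274,0,0.43,-0.6,-0.496,-0.272,0,0.43,-0.6,-0.496,-0.27,0,0.43,-0.6,-0.496,-0.27,0,0.43,-0.6,-0.496,-0.268,0,0.43,-0.6,-0.497,-0.266,0,0.43,-0.6,-0.497,-0.265,0,0.43,-0.6,-0.496,-0.263,0,0.43]
}}

```text
time_s: 8.2
ee_pos: [0.5777, 0.0048, 0.1336]
eef_rot: [1.677, 2.657, 0.0]
ft_force: [-0.3, -0.3, -0.4]
finger_gap: 0.342
```

```bash
python3 - <<'E'
from pl import *
plan([.5753,-.0490,.115],20,4,-0.6)
E
```

```text
t 8.2 p [577.7   4.8 133.6] jawdeg 25.47 tilt [0. 0.] F [-0.34 -0.28 -0.42] M [ 0.011 -0.111 -0.003] gap 29.79 q [ 0.52  0.34 -0.73  1.73  0.24  1.17  0.17]
[-0.6, -0.242, -0.118, 0.093, 0.199, -0.6, -0.242, -0.118, 0.093, 0.199, -0.6, -0.243, -0.118, 0.093, 0.199, -0.6, -0.242, -0.118, 0.093, 0.199]
```

Request:
{"op": "drive_tool", "data": {
  "plan": [-0.6,-0.242,-0.118,0.08,0.2,-0.6,-0.242,-0.118,0.08,0.2,-0.6,-0.242,-0.118,0.08,0.2,-0.6,-0.242,-0.118,0.08,0.2,-0.6,0,0,0,0,-0.6,0,0,0,0,-0.6,0,0,0,0,-0.6,0,0,0,0]
}}

```text
time_s: 9.2
ee_pos: [0.5756, -0.0466, 0.1177]
eef_rot: [1.797, 2.577, 0.0]
ft_force: [0.3, -0.9, -0.5]
finger_gap: 0.338
```

```bash
python3 - <<'E'
from pl import *
state()
d=snap("top","t2");s=snap("scene","s2")
im=[cv2.resize(x["img"][v-50:v+50,u-65:u+65],(400,300))[:,:,::-1] for x,u,v in((d,323,190),(s,318,200))]
cv2.imwrite("pics/c2.png",np.hstack(im))
E
```

```text
t 9.2 p [575.6 -46.6 117.7] jawdeg 20.21 tilt [0.0003 0.0002] F [ 0.34 -0.93 -0.54] M [-0.014 -0.146 -0.004] gap 29.36 q [ 0.58  0.35 -0.69  1.74  0.24  1.14  0.17]
```

View pics/c2.png

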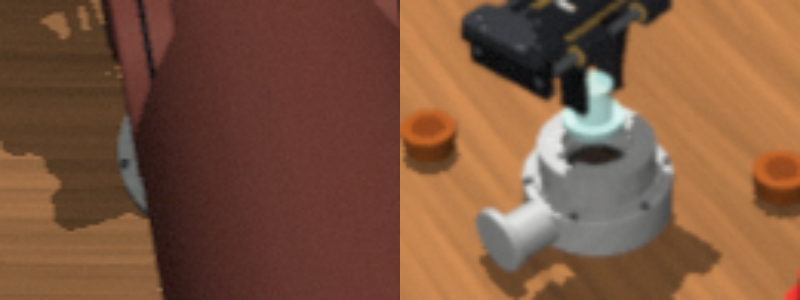

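The scene crop shows the glass in the jaws, just above the cell and centred by eye. I'll measure its position against the housing within this camera.

```bash
python3 - <<'E'
from fit import *
d=dict(np.load("pics/s2.npz"))
f=d["img"].astype(int)
M=((f[...,1]>f[...,0]+6)&(f.sum(2)>180)).astype(float)
occ=f.sum(2)<180
u0,v0,n=286,135,70
k,l,st,c=cv2.connectedComponentsWithStats(M[v0:v0+n,u0:u0+n].astype(np.uint8));m=(l==1+st[1:,4].argmax()).astype(float);print(st[1:,4])
valid=~cv2.dilate(occ[v0:v0+n,u0:u0+n].astype(np.uint8),np.ones((3,3))).astype(bool)
for zb in(.089,):
    g=lambda p:(abs(render(d,MODELS["glass"],p[0]/1e3,p[1]/1e3,0,u0,v0,n,z=zb)-m)*valid).sum()
    x0=np.array([576,-49.])
    r=minimize(g,x0,method="Nelder-Mead",options=dict(initial_simplex=x0+np.array([[0,0],[5,0],[0,5]]),xatol=.05,fatol=.05))
    print(zb,r.x,r.fun,m.sum())
    R=render(d,MODELS["glass"],r.x[0]/1e3,r.x[1]/1e3,0,u0,v0,n,z=zb)
o=np.dstack([m*255,d["img"][v0:v0+n,u0:u0+n,1],R*255]).astype(np.uint8)
cv2.imwrite("pics/o2.png",cv2.resize(o,(420,420),interpolation=cv2.INTER_NEAREST))
E
```

```text
[323]
0.089 [577.53371692 -48.39970553] 16.705882352941178 323.0
```

View pics/o2.png

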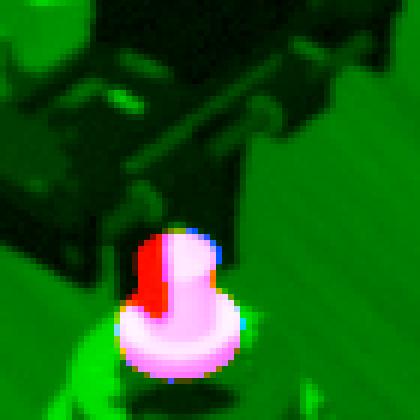

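```bash
python3 - <<'E'
from pl import *
plan([.5749,-.0484,.085],20.2,6,-0.6)
E
```

```text
t 9.3 p [575.5 -46.8 117.6] jawdeg 20.19 tilt [0.0001 0.0001] F [-0.04  0.39 -1.22] M [ 0.016 -0.142  0.038] gap 29.78 q [ 0.58  0.35 -0.69  1.74  0.24  1.14  0.17]
[-0.6, -0.004, -0.004, 0.109, -0.0, -0.6, -0.004, -0.003, 0.109, -0.0, -0.6, -0.004, -0.004, 0.108, -0.0, -0.6, -0.005, -0.004, 0.109, -0.0, -0.6, -0.004, -0.004, 0.109, -0.0, -0.6, -0.004, -0.003, 0.109, -0.0]
```

Request:
{"op": "drive_tool", "data": {
  "plan": [-0.6,-0.026,-0.022,0,0,-0.6,0,0,0.11,0,-0.6,0,0,0.11,0,-0.6,0,0,0.11,0,-0.6,0,0,0.11,0,-0.6,0,0,0.11,0,-0.6,0,0,0.1,0,-0.6,0,0,0,0]
}}

```text
time_s: 10.3
ee_pos: [0.5746, -0.0487, 0.0846]
eef_rot: [-1.798, -2.576, 0.0]
ft_force: [0.4, 0.2, -1.1]
finger_gap: 0.34
```

```bash
python3 - <<'E'
from pl import *
state();state()
E
```

```text
t 10.3 p [574.6 -48.7  84.6] jawdeg 20.17 tilt [-0.0007  0.0002] F [ 0.39  0.17 -1.08] M [ 0.01  -0.161 -0.029] gap 29.56 q [ 0.57  0.38 -0.68  1.78  0.27  1.08  0.15]
t 10.3 p [574.6 -48.7  84.6] jawdeg 20.17 tilt [-0.0007  0.0002] F [ 0.39  0.17 -1.08] M [ 0.01  -0.161 -0.029] gap 29.56 q [ 0.57  0.38 -0.68  1.78  0.27  1.08  0.15]
```

Request:
{"op": "drive_tool", "data": {
  "plan": [-0.6,0,0,0.03,0,-0.6,0,0,0.03,0,-0.6,0,0,0.03,0,-0.6,0,0,0.02,0,-0.6,0,0,0,0,-0.6,0,0,0,0,-0.6,0,0,0,0,-0.6,0,0,0,0]
}}

```text
time_s: 11.3
ee_pos: [0.5751, -0.0475, 0.0804]
eef_rot: [-1.797, -2.577, -0.002]
ft_force: [-3.4, 2.5, 7.3]
finger_gap: 0.337
```

```bash
python3 - <<'E'
from pl import *
state()
E
```

```text
t 11.3 p [575.1 -47.5  80.4] jawdeg 20.22 tilt [0.0005 0.0008] F [-3.45  2.45  7.26] M [ 0.723  0.666 -0.015] gap 29.33 q [ 0.57  0.38 -0.68  1.78  0.27  1.07  0.15]
```

Contact on the bore chamfer, with the force pointing to -x,+y, so the bore centre lies that way. I'll shift about 1 mm in that direction and go on gently.

Request:
{"op": "drive_tool", "data": {
  "plan": [-0.6,0.02,-0.013,0,0,-0.6,0,0,0.02,0,-0.6,0,0,0.02,0,-0.6,0,0,0,0,-0.6,0,0,0,0,-0.6,0,0,0,0,-0.6,0,0,0,0,-0.6,0,0,0,0]
}}

```text
time_s: 12.3
ee_pos: [0.5743, -0.0463, 0.0784]
eef_rot: [-1.796, -2.577, -0.003]
ft_force: [-2.2, 4.9, 8.9]
finger_gap: 0.338
```

```bash
python3 - <<'E'
from pl import *
state()
E
```

```text
t 12.3 p [574.3 -46.3  78.4] jawdeg 20.24 tilt [0.0008 0.0015] F [-2.18  4.86  8.94] M [1.163 0.495 0.019] gap 29.42 q [ 0.57  0.39 -0.68  1.79  0.27  1.06  0.15]
```

Request:
{"op": "drive_tool", "data": {
  "plan": [-0.6,0.025,0.0,0,0,-0.6,0,0,0,0,-0.6,0,0,0.01,0,-0.6,0,0,0,0,-0.6,0,0,0,0,-0.6,0,0,0,0,-0.6,0,0,0,0,-0.6,0,0,0,0]
}}

```text
time_s: 13.3
ee_pos: [0.574, -0.0457, 0.0777]
eef_rot: [1.797, 2.577, 0.002]
ft_force: [-1.9, 5.1, 7.3]
finger_gap: 0.343
```

```bash
python3 - <<'E'
from pl import *
state()
E
```

```text
t 13.3 p [574.  -45.7  77.7] jawdeg 20.21 tilt [0.001 0.001] F [-1.87  5.11  7.27] M [ 0.961  0.127 -0.002] gap 29.82 q [ 0.57  0.39 -0.68  1.79  0.27  1.06  0.14]
```

Request:
{"op": "drive_tool", "data": {
  "plan": [-0.2,0,0,0,0,-0.2,0,0,0,0,-0.1,0,0,0,0,-0.1,0,0,0,0,-0.1,0,0,0,0,-0.6,0,0,0,0,-0.6,0,0,0,0,-0.6,0,0,0,0],
  "squeeze": 5
}}

```text
time_s: 14.3
ee_pos: [0.5735, -0.0469, 0.077]
eef_rot: [-1.798, -2.576, -0.0]
ft_force: [0.4, 0.1, -0.3]
finger_gap: 0.342
```

```bash
python3 - <<'E'
from pl import *
state()
E
```

```text
t 14.3 p [573.5 -46.9  77. ] jawdeg 20.17 tilt [-0.  0.] F [ 0.37  0.06 -0.32] M [ 0.075 -0.165  0.07 ] gap 29.75 q [ 0.57  0.39 -0.68  1.79  0.27  1.06  0.14]
```

Released and regripped with no residual force. The commanded pose integrates exactly as I send it. Now I'll retreat, then look from above once the arm is clear.

Request:
{"op": "drive_tool", "data": {
  "plan": [0.0,0,0,0,0,0.0,0,0,0,0,0.0,0,0,-0.3,0,0.0,0,0,-0.4,0,0.0,0,0,-0.5,0,0.4,0,0,-0.5,0,0.7,0,0,0,0,0.7,0,0,0,0]
}}

```text
time_s: 15.3
ee_pos: [0.5735, -0.047, 0.1624]
eef_rot: [1.798, 2.575, 0.0]
ft_force: [-0.9, 0.4, -0.4]
finger_gap: 0.755
```

```bash
python3 - <<'E'
from pl import *
plan([.4700,-.2570,.1],-29.8,8,0.75)
d=snap("top","t3");s=snap("scene","s3")
im=[cv2.resize(x["img"][v-50:v+50,u-65:u+65],(400,300))[:,:,::-1] for x,u,v in((d,323,190),(s,318,200))]
cv2.imwrite("pics/c3.png",np.hstack(im))
E
```

```text
t 15.3 p [573.5 -47.  162.4] jawdeg 20.16 tilt [ 0.0005 -0.0003] F [-0.9   0.41 -0.37] M [-0.006 -0.13   0.02 ] gap 65.71 q [ 0.6   0.3  -0.7   1.7   0.2   1.22  0.2 ]
[0.75, -0.493, -0.355, 0.156, 0.908, 0.75, -0.508, -0.324, 0.156, 0.908, 0.75, -0.521, -0.294, 0.156, 0.908, 0.75, -0.531, -0.262, 0.156, 0.908, 0.75, -0.54, -0.23, 0.157, 0.908, 0.75, -0.547, -0.199, 0.156, 0.908, 0.75, -0.553, -0.166, 0.156, 0.908, 0.75, -0.556, -0.135, 0.156, 0.908]
```

View pics/c3.png

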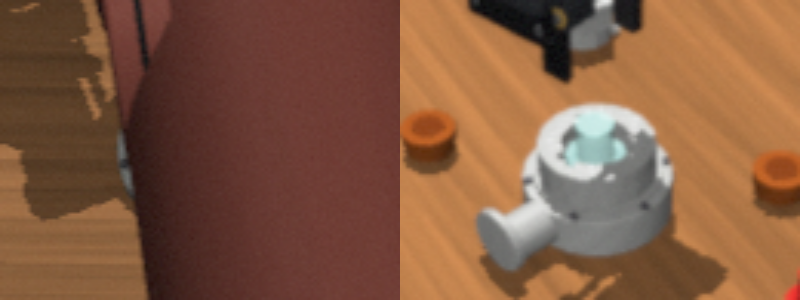

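The scene crop shows the glass sitting upright in the cell, stem at about (596,130). Depth check of it, and the move to the ring.

Request:
{"op": "drive_tool", "data": {
  "plan": [0.75,-0.493,-0.355,0.13,0.908,0.75,-0.508,-0.324,0.13,0.908,0.75,-0.521,-0.294,0.13,0.908,0.75,-0.531,-0.262,0.16,0.908,0.75,-0.54,-0.23,0.16,0.908,0.75,-0.547,-0.199,0.16,0.908,0.75,-0.553,-0.166,0.16,0.908,0.75,-0.556,-0.135,0.16,0.908]
}}

```text
time_s: 16.4
ee_pos: [0.469, -0.2575, 0.1016]
eef_rot: [-2.719, -1.571, 0.001]
ft_force: [-0.1, 0.7, -0.5]
finger_gap: 0.878
```

```bash
python3 - <<'E'
from pl import *
from fit import *
plan([.4700,-.2570,.022],-29.8,5,0.75)
d=snap("top","t4");s=snap("scene","s4")
im=[cv2.resize(x["img"][v-50:v+50,u-65:u+65],(400,300))[:,:,::-1] for x,u,v in((d,323,190),(s,318,165))]
im+=[cv2.resize(d["img"][v-50:v+50,u-65:u+65],(400,300))[:,:,::-1] for u,v in[(424,220)]]+[np.zeros((300,400,3),np.uint8)]
cv2.imwrite("pics/c4.png",np.vstack([np.hstack(im[:2]),np.hstack(im[2:])]))
for n,x in(("top",d),("scene",s)):
    W=cloud(x).reshape(-1,3);f=x["img"].reshape(-1,3).astype(int)
    W=np.where(np.isfinite(W),W,0)
    near=np.hypot(W[:,0]-.5745,W[:,1]+.047)<.05
    rim=near&(W[:,2]>.064)&(abs(f[:,1]-f[:,0])<8)&(W[:,2]<.08)
    g=near&(f[:,1]>f[:,0]+8)
    gz=W[g];t=gz[gz[:,2]>.08]
    print(n,"rim z",np.median(W[rim,2]),rim.sum(),"glass top",np.median(t[:,2]) if len(t) else None,len(t),t[:,:2].mean(0) if len(t) else None, np.histogram(gz[:,2],bins=np.arange(.03,.1,.005))[0])
E
```

```text
t 16.4 p [ 469.  -257.5  101.6] jawdeg -29.98 tilt [-0.001   0.0008] F [-0.11  0.67 -0.47] M [-0.019 -0.065  0.022] gap 76.37 q [ 0.83  0.24 -0.46  1.87  0.12  1.06 -0.2 ]
[0.75, 0.004, 0.002, 0.318, -0.005, 0.75, 0.003, 0.003, 0.319, -0.005, 0.75, 0.004, 0.002, 0.318, -0.005, 0.75, 0.003, 0.003, 0.319, -0.005, 0.75, 0.004, 0.002, 0.318, -0.005]
top rim z 0.07105087317984604 914 glass top 0.0882135076662521 178 [ 0.57282389 -0.04594603] [  0   0   1   5  55 168  10   3   5   6   7 145  26   0]
scene rim z 0.07104763193461919 501 glass top 0.08836498456384706 121 [ 0.5768396  -0.04554797] [ 0  0  0  0 16 49 21 23 35 19 22 76 23  0]
```

View pics/c4.png

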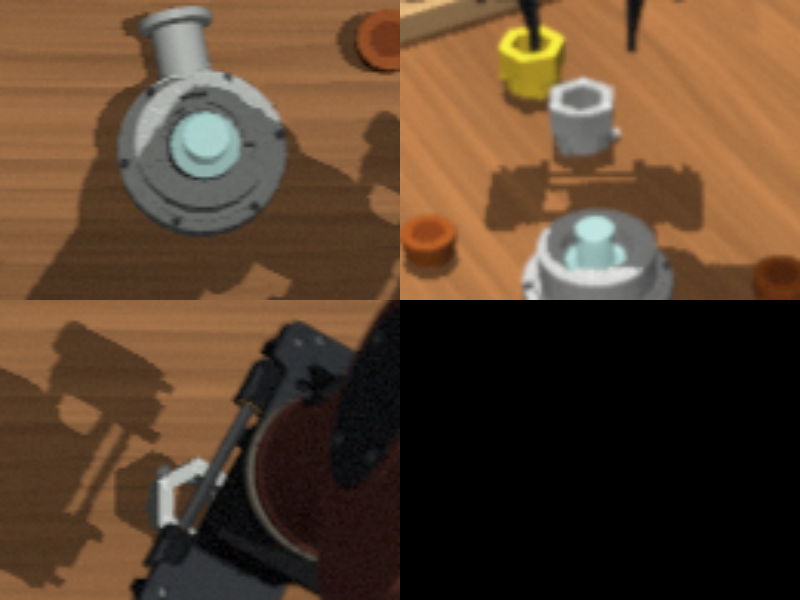

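The top crop shows the glass centred in the cell with its stem 17 mm above the rim, so it is seated (the range is 16.4–20). Descending on the ring.

Request:
{"op": "drive_tool", "data": {
  "plan": [0.75,0.018,0.012,0.3,0,0.75,0,0,0.32,0,0.75,0,0,0.32,0,0.75,0,0,0.32,0,0.75,0,0,0.32,0,0.1,0,0,0,0,0.1,0,0,0,0,0.1,0,0,0,0],
  "squeeze": 6
}}

```text
time_s: 17.5
ee_pos: [0.4716, -0.2567, 0.0243]
eef_rot: [2.717, 1.575, 0.001]
ft_force: [0.9, 0.1, -0.8]
finger_gap: 0.641
```

```bash
python3 - <<'E'
from pl import *
state()
E
```

```text
t 17.5 p [ 471.6 -256.7   24.3] jawdeg -29.78 tilt [ 0.0012 -0.0006] F [ 0.9   0.14 -0.84] M [-0.047 -0.185  0.029] gap 55.75 q [ 0.8   0.34 -0.44  1.93  0.18  0.91 -0.25]
```

Request:
{"op": "drive_tool", "data": {
  "plan": [0.1,0,0,0,0,0.75,0,0,0,0,0.75,0,0,0,-0.73,0.75,0,0,0,-1,0.75,0,0,0,-1,0.75,0,0,0,-1,0.75,0,0,0,-1,0.75,0,0,0,-1]
}}

```text
time_s: 18.5
ee_pos: [0.4708, -0.2565, 0.0236]
eef_rot: [-2.023, -2.404, 0.0]
ft_force: [0.4, -0.0, -0.5]
finger_gap: 0.877
```

```bash
python3 - <<'E'
from pl import *
state()
E
```

```text
t 18.5 p [ 470.8 -256.5   23.6] jawdeg 9.84 tilt [-0.0002  0.    ] F [ 0.41 -0.01 -0.47] M [ 0.034 -0.129 -0.042] gap 76.27 q [ 0.9   0.36 -0.56  1.93  0.24  0.92  0.39]
```

Request:
{"op": "drive_tool", "data": {
  "plan": [0.75,0,0,0,-1,0.75,0,0,0,-1,0.75,0,0,0,-1,0.1,0,0,0,0,0.1,0,0,0,0,0.1,0,0,0,0,0.1,0,0,0,0,0.1,0,0,0,0],
  "squeeze": 15
}}

```text
time_s: 19.5
ee_pos: [0.4709, -0.2565, 0.0236]
eef_rot: [-1.565, -2.724, 0.0]
ft_force: [-1.1, -0.1, 0.7]
finger_gap: 0.645
```

```bash
python3 - <<'E'
from pl import *
state()
E
```

```text
t 19.5 p [ 470.9 -256.5   23.6] jawdeg 30.22 tilt [-0.0002 -0.    ] F [-1.14 -0.13  0.72] M [-0.083 -0.007 -0.009] gap 56.09 q [ 0.96  0.37 -0.63  1.92  0.27  0.93  0.73]
```

Ring gripped on two flat pairs (56 mm). Before moving, I'll refine the cell centre by comparing the seated glass with the housing in both cameras.

```bash
python3 - <<'E'
from fit import *
for cam,f,(u0,v0,n),part in(("top","t4",(298,163,50),MODELS["glass"]),("scene","s4",(293,165,50),[MODELS["glass"][1]])):
    d=dict(np.load(f"pics/{f}.npz"));im=d["img"].astype(int)
    M=(im[...,1]>im[...,0]+8)[v0:v0+n,u0:u0+n].astype(np.uint8)
    k,l,st,c=cv2.connectedComponentsWithStats(M);m=(l==1+st[1:,4].argmax()).astype(float)
    zb=.0462
    if cam=="top":
        parts=MODELS["glass"];valid=np.ones_like(m)
    else:
        # use only upper stem: rows above rim front
        parts=[cyl(.015,.026,.042)];vv=proj(d,np.array([[.5745,-.047,zb+.03]]))[0,1]-v0
        valid=np.zeros_like(m);valid[:int(vv)]=1
    g=lambda p:(abs(render(d,parts,p[0]/1e3,p[1]/1e3,0,u0,v0,n,z=zb)-m)*valid).sum()
    x0=np.array([575,-47.])
    r=minimize(g,x0,method="Nelder-Mead",options=dict(initial_simplex=x0+np.array([[0,0],[4,0],[0,4]]),xatol=.05,fatol=.05))
    print(cam,r.x,r.fun,m.sum())
    # rim outer/inner edge fit on image from grad: use depth-based rim points
    W=cloud(d).reshape(-1,3);W=W[np.isfinite(W).all(1)]
    # stem top depth
    R=render(d,parts,r.x[0]/1e3,r.x[1]/1e3,0,u0,v0,n,z=zb)
    o=np.dstack([m*255,d["img"][v0:v0+n,u0:u0+n,1],R*255]).astype(np.uint8)
    cv2.imwrite(f"pics/o4{cam}.png",cv2.resize(o,(400,400),interpolation=cv2.INTER_NEAREST))
# collar-only fit in t0/s0 using rim top circle: edge sampling
for cam in("top","scene"):
    d=dict(np.load(f"pics/{cam}0.npz"));g=cv2.GaussianBlur(cv2.cvtColor(d["img"],cv2.COLOR_RGB2GRAY),(0,0),.8).astype(np.float32)
    gx=cv2.Sobel(g,cv2.CV_32F,1,0);gy=cv2.Sobel(g,cv2.CV_32F,0,1);G=np.hypot(gx,gy)
    a=np.linspace(0,2*np.pi,180,endpoint=False)
    h=(573.9,-45.7) if cam=="top" else (576,-49.7)
    for nm,r,z in(("rim_out",.046,.071),("drum_top",.06,.041),("mouth",.0275,.071)):
        best=[]
        for dx in np.arange(-4,4.1,.25):
            for dy in np.arange(-4,4.1,.25):
                P=np.c_[(h[0]+dx)/1e3+r*np.cos(a),(h[1]+dy)/1e3+r*np.sin(a),np.full(180,z)]
                uv=proj(d,P).astype(np.float32)
                s=cv2.remap(G,uv[None,:,0],uv[None,:,1],cv2.INTER_LINEAR).mean()
                best.append((s,h[0]+dx,h[1]+dy))
        best.sort(reverse=True);b=np.array(best[:8]);print(cam,nm,b[:,1:].mean(0).round(2),b[0].round(2))
E
```

```text
top [573.93971395 -47.08435941] 21.901960784313726 431.0
scene [575.13138103 -50.7941308 ] 7.317647058823529 285.0
top rim_out [573.99 -45.7 ] [123.33 573.9  -45.7 ]
top drum_top [573.62 -45.17] [139.09 573.65 -45.2 ]
top mouth [572.87 -46.76] [225.58 572.9  -46.7 ]
scene rim_out [575.81 -47.54] [210.96 575.75 -47.7 ]
scene drum_top [575.84 -46.26] [122.47 575.75 -46.45]
scene mouth [575.47 -47.76] [274.03 575.5  -47.7 ]
```

The glass sits about 1.2 mm to -y within the bore's play. That puts the cell centre at about (574.1,-45.9). Lifting the ring.

Request:
{"op": "drive_tool", "data": {
  "plan": [0.1,0,0,-0.2,0,0.1,0,0,-0.4,0,0.1,0,0,-0.5,0,0.1,0,0,-0.5,0,0.1,0,0,-0.5,0,0.1,0,0,-0.3,0,0.1,0,0,0,0,0.1,0,0,0,0],
  "squeeze": 25
}}

```text
time_s: 20.5
ee_pos: [0.4705, -0.2563, 0.1428]
eef_rot: [-1.564, -2.723, 0.0]
ft_force: [0.1, -0.1, -2.2]
finger_gap: 0.641
```

```bash
python3 - <<'E'
from pl import *
plan([.5741,-.0459,.145],11.9,8,0.1)
E
```

```text
t 20.5 p [ 470.5 -256.3  142.8] jawdeg 30.24 tilt [-0.001   0.0006] F [ 0.08 -0.08 -2.18] M [ 0.028 -0.119 -0.059] gap 55.73 q [ 1.01  0.23 -0.67  1.82  0.15  1.15  0.82]
[0.1, 0.22, 0.529, -0.005, 0.334, 0.1, 0.271, 0.51, -0.006, 0.334, 0.1, 0.32, 0.487, -0.005, 0.334, 0.1, 0.368, 0.459, -0.006, 0.334, 0.1, 0.413, 0.426, -0.005, 0.334, 0.1, 0.455, 0.388, -0.006, 0.334, 0.1, 0.494, 0.348, -0.005, 0.334, 0.1, 0.529, 0.302, -0.005, 0.334]
```

Request:
{"op": "drive_tool", "data": {
  "plan": [0.1,0.22,0.529,0,0.334,0.1,0.271,0.51,0,0.334,0.1,0.32,0.487,0,0.334,0.1,0.368,0.459,0,0.334,0.1,0.413,0.426,0,0.334,0.1,0.455,0.388,0,0.334,0.1,0.494,0.348,0,0.334,0.1,0.529,0.302,0,0.334]
}}

```text
time_s: 21.5
ee_pos: [0.5743, -0.0451, 0.1423]
eef_rot: [-1.98, -2.437, 0.001]
ft_force: [-0.2, -0.0, -2.0]
finger_gap: 0.638
```

```bash
python3 - <<'E'
from pl import *
plan([.5741,-.0459,.115],11.9,1,0.1)
E
```

```text
t 21.5 p [574.3 -45.1 142.3] jawdeg 11.8 tilt [-0.002   0.0006] F [-0.16 -0.02 -1.96] M [ 0.01  -0.142  0.002] gap 55.52 q [ 0.61  0.33 -0.73  1.72  0.23  1.19  0.03]
[0.1, -0.015, -0.007, 0.545, -0.015]
```

Request:
{"op": "drive_tool", "data": {
  "plan": [0.1,-0.014,-0.007,0.15,0,0.1,0,0,0.2,0,0.1,0,0,0.2,0,0.1,0,0,0.2,0,0.1,0,0,0.15,0,0.1,0,0,0,0,0.1,0,0,0,0,0.1,0,0,0,0]
}}

```text
time_s: 22.5
ee_pos: [0.5748, -0.0468, 0.099]
eef_rot: [1.979, 2.439, 0.001]
ft_force: [0.8, -0.6, -1.9]
finger_gap: 0.644
```

```bash
python3 - <<'E'
from pl import *
state()
d=snap("top","t5");s=snap("scene","s5")
im=[cv2.resize(x["img"][v-50:v+50,u-65:u+65],(400,300))[:,:,::-1] for x,u,v in((d,323,190),(s,318,200))]
cv2.imwrite("pics/c5.png",np.hstack(im))
E
```

```text
t 22.5 p [574.8 -46.8  99. ] jawdeg 11.88 tilt [ 0.0008 -0.0001] F [ 0.84 -0.59 -1.91] M [-0.013 -0.084  0.038] gap 56.01 q [ 0.6   0.37 -0.71  1.76  0.27  1.11  0.  ]
```

View pics/c5.png

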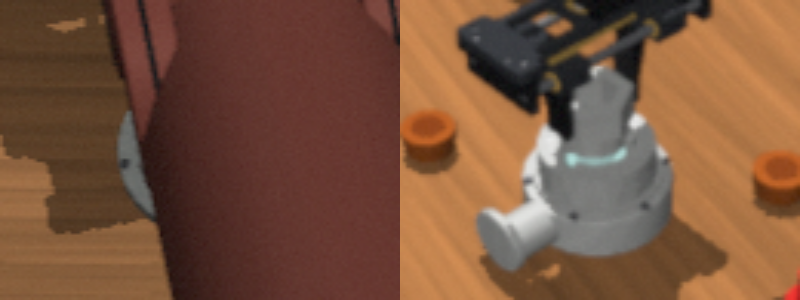

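Request:
{"op": "drive_tool", "data": {
  "plan": [0.1,0.02,-0.01,0,0,0.1,0,0,0.03,0,0.1,0,0,0.03,0,0.1,0,0,0.03,0,0.1,0,0,0.03,0,0.1,0,0,0.02,0,0.1,0,0,0,0,0.1,0,0,0,0]
}}

```text
time_s: 23.6
ee_pos: [0.5737, -0.0458, 0.0915]
eef_rot: [-1.979, -2.439, -0.0]
ft_force: [0.4, 0.9, -2.5]
finger_gap: 0.639
```

```bash
python3 - <<'E'
from pl import *
state()
E
```

```text
t 23.6 p [573.7 -45.8  91.5] jawdeg 11.88 tilt [-0.0002  0.0003] F [ 0.44  0.86 -2.5 ] M [ 0.398 -0.071 -0.002] gap 55.55 q [ 0.59  0.38 -0.71  1.77  0.27  1.09 -0.  ]
```

The ring entered the cell: its underside is 3 mm below the rim with no upward force. Continuing down.

Request:
{"op": "drive_tool", "data": {
  "plan": [0.1,0,0,0.04,0,0.1,0,0,0.04,0,0.1,0,0,0.04,0,0.1,0,0,0.03,0,0.1,0,0,0.03,0,0.1,0,0,0,0,0.1,0,0,0,0,0.1,0,0,0,0]
}}

```text
time_s: 24.6
ee_pos: [0.5737, -0.0458, 0.0825]
eef_rot: [-1.979, -2.439, -0.0]
ft_force: [0.4, 3.7, -2.6]
finger_gap: 0.641
```

```bash
python3 - <<'E'
from pl import *
state()
E
```

```text
t 24.6 p [573.7 -45.8  82.5] jawdeg 11.88 tilt [-0.0001  0.0002] F [ 0.4   3.73 -2.56] M [ 0.741 -0.109  0.009] gap 55.73 q [ 0.59  0.39 -0.71  1.78  0.28  1.08 -0.01]
```

Request:
{"op": "drive_tool", "data": {
  "plan": [0.1,0.01,0.002,0,0,0.1,0,0,0.02,0,0.1,0,0,0.02,0,0.1,0,0,0.01,0,0.1,0,0,0,0,0.1,0,0,0,0,0.1,0,0,0,0,0.1,0,0,0,0]
}}

```text
time_s: 25.6
ee_pos: [0.5737, -0.0456, 0.0801]
eef_rot: [1.98, 2.439, -0.0]
ft_force: [0.8, 1.0, -0.4]
finger_gap: 0.644
```

```bash
python3 - <<'E'
from pl import *
state()
E
```

```text
t 25.6 p [573.7 -45.6  80.1] jawdeg 11.87 tilt [-0.     -0.0001] F [ 0.77  1.02 -0.41] M [ 0.26  -0.064 -0.023] gap 56.0 q [ 0.59  0.39 -0.71  1.78  0.29  1.07 -0.01]
```

Contact with the glass flange (Fz rising, z as predicted). Turning clockwise through the free range.

Request:
{"op": "drive_tool", "data": {
  "plan": [0.1,0,0,0.01,0.35,0.1,0,0,0,0.35,0.1,0,0,0,0.35,0.1,0,0,0,0.35,0.1,0,0,0,0.35,0.1,0,0,0,0.35,0.1,0,0,0,0.35,0.1,0,0,0,0.35]
}}

```text
time_s: 26.6
ee_pos: [0.5742, -0.0457, 0.0799]
eef_rot: [2.361, 2.072, 0.001]
ft_force: [0.5, -0.2, 0.8]
finger_gap: 0.64
```

```bash
python3 - <<'E'
from pl import *
state()
E
```

```text
t 26.6 p [574.2 -45.7  79.9] jawdeg -7.46 tilt [ 0.0009 -0.0004] F [ 0.46 -0.24  0.81] M [ 0.139 -0.124 -0.044] gap 55.72 q [ 0.54  0.38 -0.65  1.79  0.26  1.06 -0.33]
```

Request:
{"op": "drive_tool", "data": {
  "plan": [0.1,0,0,0,0.25,0.1,0,0,0,0.25,0.1,0,0,0,0.25,0.1,0,0,0,0.25,0.1,0,0,0,0.25,0.1,0,0,0,0.25,0.1,0,0,0,0,0.1,0,0,0,0]
}}

```text
time_s: 27.6
ee_pos: [0.574, -0.0454, 0.0798]
eef_rot: [2.536, 1.854, 0.001]
ft_force: [0.6, 0.5, 5.3]
finger_gap: 0.643
```

```bash
python3 - <<'E'
from pl import *
state()
E
```

```text
t 27.6 p [574.  -45.4  79.8] jawdeg -17.68 tilt [0.0005 0.    ] F [0.55 0.49 5.26] M [ 0.13  -0.286 -0.049] gap 55.95 q [ 0.52  0.37 -0.62  1.79  0.24  1.06 -0.5 ]
```

Request:
{"op": "drive_tool", "data": {
  "plan": [0.1,0,0,-0.01,0,0.1,0,0,0,0.2,0.1,0,0,0,0.2,0.1,0,0,0,0.2,0.1,0,0,0,0.2,0.1,0,0,0,0,0.1,0,0,0,0,0.1,0,0,0,0]
}}

```text
time_s: 28.6
ee_pos: [0.5737, -0.0455, 0.08]
eef_rot: [-2.622, -1.73, 0.0]
ft_force: [1.3, 0.1, -0.9]
finger_gap: 0.642
```

```bash
python3 - <<'E'
from pl import *
state()
E
```

```text
t 28.6 p [573.7 -45.5  80. ] jawdeg -23.19 tilt [-0.0002  0.0001] F [ 1.27  0.12 -0.93] M [-0.038 -0.657 -0.035] gap 55.85 q [ 0.5   0.37 -0.6   1.79  0.23  1.06 -0.59]
```

Request:
{"op": "drive_tool", "data": {
  "plan": [0.1,0,0,0,0.15,0.1,0,0,0,0.15,0.1,0,0,0,0.15,0.1,0,0,0,0.15,0.1,0,0,0,0,0.1,0,0,0,0,0.1,0,0,0,0,0.1,0,0,0,0]
}}

```text
time_s: 29.6
ee_pos: [0.5737, -0.0454, 0.08]
eef_rot: [-2.683, -1.634, -0.0]
ft_force: [3.5, 1.1, -2.8]
finger_gap: 0.645
```

```bash
python3 - <<'E'
from pl import *
state()
E
```

```text
t 29.6 p [573.7 -45.4  80. ] jawdeg -27.31 tilt [-0.      0.0001] F [ 3.51  1.1  -2.75] M [ 0.028 -0.77   0.027] gap 56.12 q [ 0.49  0.36 -0.59  1.79  0.23  1.06 -0.65]
```

Request:
{"op": "drive_tool", "data": {
  "plan": [0.1,0.005,0.006,0.006,0,0.1,0,0,0,0.15,0.1,0,0,0,0.15,0.1,0,0,0,0.15,0.1,0,0,0,0.15,0.1,0,0,0,0,0.1,0,0,0,0,0.1,0,0,0,0]
}}

```text
time_s: 30.6
ee_pos: [0.5741, -0.0453, 0.0798]
eef_rot: [-2.74, -1.537, -0.0]
ft_force: [-0.5, 1.5, 4.7]
finger_gap: 0.642
```

```bash
python3 - <<'E'
from pl import *
state()
E
```

```text
t 30.6 p [574.1 -45.3  79.8] jawdeg -31.44 tilt [0.     0.0001] F [-0.5   1.51  4.66] M [ 0.175  0.143 -0.011] gap 55.84 q [ 0.48  0.36 -0.57  1.79  0.22  1.06 -0.72]
```

Request:
{"op": "drive_tool", "data": {
  "plan": [0.1,0,0,-0.003,0.12,0.1,0,0,0,0.12,0.1,0,0,0,0.12,0.1,0,0,0,0.12,0.1,0,0,0,0,0.1,0,0,0,0,0.1,0,0,0,0,0.1,0,0,0,0]
}}

```text
time_s: 31.6
ee_pos: [0.5742, -0.0454, 0.0799]
eef_rot: [2.783, 1.457, 0.0]
ft_force: [0.6, -0.4, 1.9]
finger_gap: 0.64
```

```bash
python3 - <<'E'
from pl import *
state()
E
```

```text
t 31.6 p [574.2 -45.4  79.9] jawdeg -34.74 tilt [ 0.0001 -0.    ] F [ 0.56 -0.41  1.92] M [-0.08  -0.314 -0.014] gap 55.64 q [ 0.47  0.36 -0.56  1.79  0.22  1.06 -0.78]
```

Request:
{"op": "drive_tool", "data": {
  "plan": [0.1,0,0,0,0.12,0.1,0,0,0,0.12,0.1,0,0,0,0.12,0.1,0,0,0,0.12,0.1,0,0,0,0,0.1,0,0,0,0,0.1,0,0,0,0,0.1,0,0,0,0]
}}

```text
time_s: 32.6
ee_pos: [0.5741, -0.0451, 0.0798]
eef_rot: [-2.824, -1.376, -0.0]
ft_force: [3.4, 1.8, -4.1]
finger_gap: 0.64
```

```bash
python3 - <<'E'
from pl import *
state()
E
```

```text
t 32.6 p [574.1 -45.1  79.8] jawdeg -38.03 tilt [-0.      0.0003] F [ 3.43  1.82 -4.06] M [ 0.444 -0.963  0.135] gap 55.66 q [ 0.47  0.36 -0.55  1.79  0.21  1.06 -0.83]
```

Request:
{"op": "drive_tool", "data": {
  "plan": [0.1,0.004,0.002,0.003,0,0.1,0,0,0,0.12,0.1,0,0,0,0.12,0.1,0,0,0,0,0.1,0,0,0,0,0.1,0,0,0,0,0.1,0,0,0,0,0.1,0,0,0,0]
}}

```text
time_s: 33.6
ee_pos: [0.5742, -0.0452, 0.0797]
eef_rot: [-2.843, -1.335, 0.0]
ft_force: [2.7, 3.1, -5.1]
finger_gap: 0.643
```

```bash
python3 - <<'E'
from pl import *
state()
E
```

```text
t 33.6 p [574.2 -45.2  79.7] jawdeg -39.69 tilt [-0.0002  0.0002] F [ 2.66  3.11 -5.14] M [ 0.644 -0.635  0.244] gap 55.93 q [ 0.46  0.36 -0.55  1.79  0.21  1.06 -0.86]
```

Binding has begun (Mz 0.24 N·m at 0.90 rad). I'll relax the arm's vertical and side load, then nudge a little further.

Request:
{"op": "drive_tool", "data": {
  "plan": [0.1,0.004,0,0.003,0,0.1,0,0,0,0.1,0.1,0,0,0,0.1,0.1,0,0,0,0,0.1,0,0,0,0,0.1,0,0,0,0,0.1,0,0,0,0,0.1,0,0,0,0]
}}

```text
time_s: 34.6
ee_pos: [0.5743, -0.0452, 0.0795]
eef_rot: [-2.859, -1.301, 0.0]
ft_force: [1.5, 1.3, -5.2]
finger_gap: 0.642
```

```bash
python3 - <<'E'
from pl import *
state()
E
```

```text
t 34.6 p [574.3 -45.2  79.5] jawdeg -41.07 tilt [-0.0002 -0.    ] F [ 1.53  1.34 -5.24] M [ 0.511 -0.158  0.423] gap 55.89 q [ 0.46  0.36 -0.55  1.79  0.21  1.05 -0.88]
```

Mz of 0.42 N·m, less the arm's roughly 3 N upward pull, gives about 17 N clamp. The angle past onset (about 0.09 rad × 150) gives about 13–15 N. Both are inside 10–22, so I'm stopping here and releasing. One more reading first.

```bash
python3 - <<'E'
from pl import *
for i in range(3):
    grab_frame("top");o=readout.get_obs();print(o["moment"].round(3),o["ft_force"].round(2))
E
```

```text
[ 0.472 -0.199  0.391] [ 2.12  1.44 -5.13]
[ 0.453 -0.143  0.391] [ 0.76  2.12 -3.89]
[ 0.487 -0.207  0.436] [-0.58  2.04 -4.24]
```

Request:
{"op": "drive_tool", "data": {
  "plan": [0.2,0,0,0,0,0.4,0,0,0,0,0.6,0,0,0,0,0.6,0,0,0,0,0.6,0,0,0,0,0.6,0,0,0,0,0.6,0,0,0,0,0.6,0,0,0,0]
}}

```text
time_s: 35.75
ee_pos: [0.5744, -0.0451, 0.0796]
eef_rot: [-2.859, -1.301, 0.0]
ft_force: [0.6, 0.1, -0.2]
finger_gap: 0.798
```

```bash
python3 - <<'E'
from pl import *
state()
s=snap("scene","s6")
cv2.imwrite("pics/c6.png",cv2.resize(s["img"][150:250,253:383],(780,600))[:,:,::-1])
E
```

```text
t 35.75 p [574.4 -45.1  79.6] jawdeg -41.07 tilt [-0.0001  0.0001] F [ 0.63  0.07 -0.16] M [ 0.027 -0.07   0.005] gap 69.45 q [ 0.46  0.36 -0.55  1.79  0.21  1.05 -0.88]
```

View pics/c6.png

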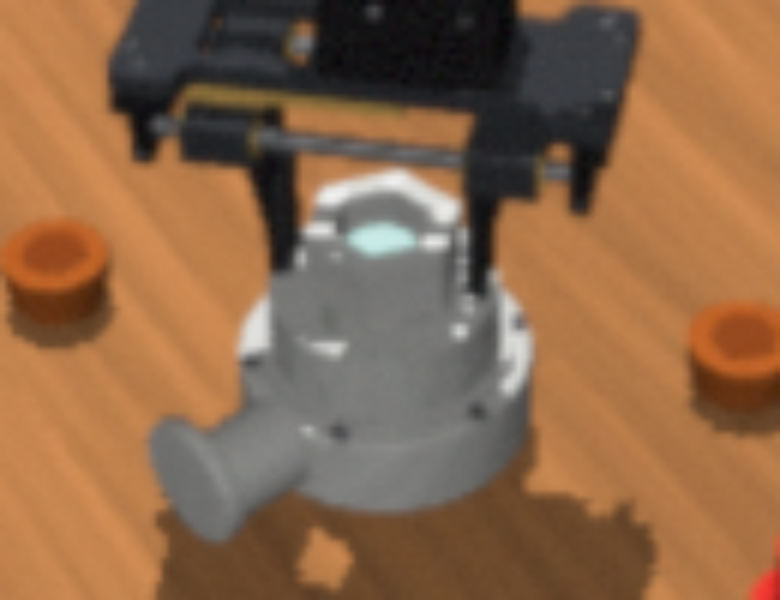

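The crop shows the ring seated over the glass, the glass top visible in its hole at about (380,240), and the jaws clear on both sides. Retreating.

Request:
{"op": "drive_tool", "data": {
  "plan": [0.7,0,0,-0.1,0,0.7,0,0,-0.3,0,0.7,0,0,-0.5,0,0.7,0,0,-0.6,0,0.7,0,0,-0.6,0,0.7,0,0,-0.4,0,0.7,0,0,0,0,0.7,0,0,0,0]
}}

```text
time_s: 36.8
ee_pos: [0.5742, -0.0451, 0.2043]
eef_rot: [-2.859, -1.301, 0.001]
ft_force: [-0.3, -0.2, 0.1]
finger_gap: 0.849
```

```bash
python3 - <<'E'
from pl import *
plan([.53,-.26,.2],-41,6,0.7)
E
```

```text
t 36.8 p [574.2 -45.1 204.3] jawdeg -41.07 tilt [-0.0004 -0.0001] F [-0.3  -0.22  0.1 ] M [-0.007 -0.036 -0.027] gap 73.86 q [ 0.49  0.24 -0.57  1.65  0.14  1.29 -0.82]
[0.7, -0.569, 0.454, 0.014, -0.002, 0.7, -0.6, 0.418, 0.015, -0.002, 0.7, -0.627, 0.381, 0.014, -0.002, 0.7, -0.653, 0.342, 0.014, -0.002, 0.7, -0.676, 0.301, 0.014, -0.002, 0.7, -0.696, 0.259, 0.015, -0.002]
```

Request:
{"op": "drive_tool", "data": {
  "plan": [0.7,-0.57,0.45,0,0,0.7,-0.6,0.42,0,0,0.7,-0.63,0.38,0,0,0.7,-0.65,0.34,0,0,0.7,-0.68,0.3,0,0,0.7,-0.7,0.26,0,0,0.7,0,0,0,0,0.7,0,0,0,0]
}}

```text
time_s: 37.8
ee_pos: [0.5296, -0.2594, 0.2038]
eef_rot: [-2.858, -1.301, 0.001]
ft_force: [0.9, 0.4, 0.1]
finger_gap: 0.85
```

```bash
python3 - <<'E'
from pl import *
state()
d=snap("top","t7");s=snap("scene","s7")
cv2.imwrite("pics/c7.png",np.hstack([cv2.resize(x["img"][v-50:v+50,u-65:u+65],(400,300))[:,:,::-1] for x,u,v in((d,323,185),(s,318,200))]))
for n,x in(("top",d),("scene",s)):
    W=np.nan_to_num(cloud(x).reshape(-1,3));near=np.hypot(W[:,0]-.574,W[:,1]+.0455)<.04
    z=W[near&(W[:,2]>.095),2];print(n,"ring top",np.median(z),len(z))
    o=dict(np.load(f"pics/{'top' if n=='top' else 'scene'}0.npz"))["img"]
cv2.imwrite("pics/t7full.png",d["img"][:,:,::-1])
E
```

```text
t 37.8 p [ 529.6 -259.4  203.8] jawdeg -41.05 tilt [-0.0009  0.0012] F [0.92 0.38 0.13] M [ 0.005 -0.031  0.028] gap 73.91 q [ 0.75  0.26 -0.44  1.62  0.11  1.29 -0.42]
top ring top 0.10292588913826824 421
scene ring top 0.10266507148770472 307
```

View pics/c7.png

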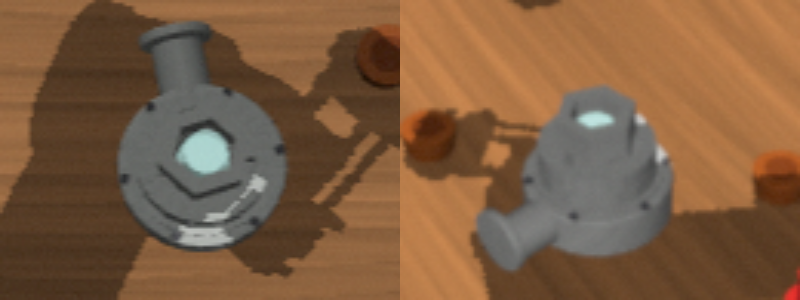

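View pics/t7full.png

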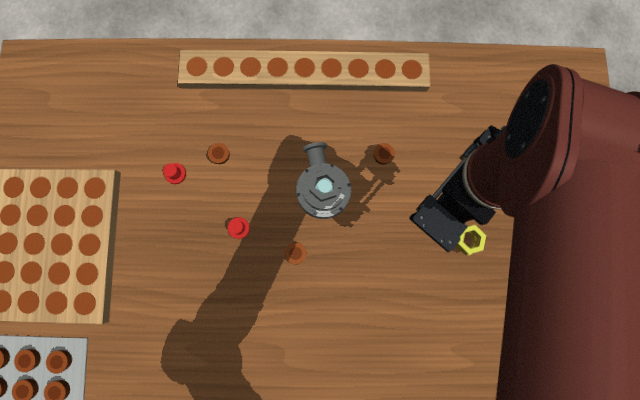

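The ring is level in the cell with its top at 102.8 mm (rim +31.8), as expected. The glass is intact in its hole, the sugar cakes, reds and yellow haven't moved, and the arm is clear. Handing in.

```bash
python3 -c "
from plant import job
print(job.sign_off())"
```

```text
the job is handed in; nothing more can be done
None
```

The sight glass is in the cell, flange down, with the retaining ring over it and screwed clockwise until it clamps. I handed the job in at about 38 s of the 72 s allowed, with the gripper open and clear.

- **Glass:** it caught once on the chamfer of the bore, with about 10 N at the wrist, so I shifted it sideways and let it settle. Its top then measured about 17 mm above the rim, within the 16.4–20 mm expected.
- **Ring:** I turned it 0.92 rad from the slots, and it began to bind at about 0.83–0.87 rad. After release its top measured 31.8 mm above the rim, which fits a ring resting on the seated glass (31.4–35 mm before clamping).
- **Clamp force:** I could only estimate this, and the two estimates disagree somewhat. The final turning torque of 0.39–0.44 N·m suggests roughly 17–18 N on the glass, after taking off the arm's slight upward pull. The angle turned past binding suggests 13–15 N. Both are inside the snug range of 10–22 N, but I did not check it again after letting go.
- **Last look:** the pictures show the glass unbroken in the ring, and the sugar cakes, red parts and yellow part where they were. The force on the tool read about zero.
- **Camera mismatch:** the two cameras differed by about 4 mm, so I found the glass and ring by gripping each in two directions. The cell centre came from those contacts and the pictures.

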